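Tip the dish lid flat and cover the dish

TASK

The wooden lid of the white baking dish has been left standing on edge, hemmed in between two tins where it cannot be laid down. Lift it out by its top edge, stand it upright on its long edge again on a clear stretch of worktop and let go of it, then, without gripping it, tip it over with a light push so that it lies on its underside with the handle on top. Finally pick it up by its handle and put it on the dish so that it sits fully home all round; leave the tins, the jar and the dish where they stand.

Things in the scene. Friction and masses are not known exactly. Their poses are not given: they have to be found in the camera images.
- lid: Wooden lid, about 0.2 kg: board 160 x 110 x 14 mm, bar handle on its top face, plug under it. Starts standing on a long edge (falls if leaned over 5 deg), handle any way. Origin: middle of that edge. z: along the 110 mm width, up while it stands; y: along the 160 mm; x: where the handle points (straight up once laid flat). Plug: x -7 to -12 mm, 134 (y) x 84 (z) mm, centred.
- lid_centre (a point): Centre of the lid's board: 55 mm above the worktop while it stands on edge, 12 mm while it lies on its underside. Axes as lid.
- lid_handle (a point): Centre of the lid's wooden bar handle, 24 mm from the board's centre along body x. The bar is 70 mm long (body y), 20 mm thick (body z) and stands 34 mm out from the board's top face. Axes as lid.
- dish: White stoneware open baking dish, 110 (x) x 160 (y) mm, 60 mm high, 8 mm walls: opening 94 x 144 mm, 5 mm play each side of the lid's plug; 0.9 kg, loose. Small lugs 50 mm wide at the short ends reach 95 mm from the middle at 40 to 52 mm height. Origin: centre of its underside, z up. The lid fits either way round.
- dish_rim (a point): Centre of the dish's opening at rim height, 60 mm above the worktop. With the lid home, the board's centre is 7 mm above this point.
- flat_tin: Closed flat food tin, 86 mm across, 40 mm high, standing close by the lid's underside. Bystander. Origin at the centre of its foot.
- tall_tin: Closed food tin, 75 mm across, 58 mm high, standing close in front of the lid's handle. Bystander. Origin at the centre of its foot.
- jar: Squat dark jar with a green screw lid, 75 mm across, 83 mm high, standing at the back of the clear middle of the worktop, between tins and dish. Bystander. Origin at the centre of its foot. The worktop ends in front at x = 0.32 m; wall cabinets hang over it beyond x = 0.6 m, from 0.55 m up.
Not all that is in view belongs to the job. What is meant by the lid is not red, and is the larger of those in its own colour.

How it is judged:
By the outcome, as a careful person would: the job done as asked, in the order asked, and still so for the second after the job is handed in, with the robot touching nothing.
It also fails if it takes over 69 s, if anything falls off the work surface, if the arm or the gripper's body presses on something with over 40 N, if the wrist force passes 120 N, or if a joint passes its speed limit or range.

ROBOT

A 6-joint arm with a two-finger parallel gripper is mounted at the origin on a cart in front of the work surface, level with it; the furniture and walls round the work are solid. World frame = base frame: x ahead of the robot, y to its left, z up, the work surface at z = 0. Lengths are in mm, angles in rad, forces in N, time in s.
With the tool pointing down it reaches from about 350 to 875 mm from the base axis. Payload 4.2 kg.
Tool frame: the origin (TCP) lies midway between the tips of the shut fingers; the grasp point (between the pads) lies 19 mm behind it (arm.grasp_offset is the distance from the TCP to the grasp point, in mm); z points along the fingers, y is the direction in which the jaws open and shut (so a half turn about z gives the same grasp; the last joint's range is limited). The gripper opens to 85 mm and grips with 20 to 120 N. Pads are 22 mm wide; open, the fingers measure 114 mm over their backs; the gripper's body (76 mm by 85 mm) begins 54 mm behind the grasp point. The pads swing forward as they close: fully open they stand 13 mm farther back than shut.
Start: joints at [-0.923, 0.385, 0.008, 0, -1.194, -0.259], TCP at [236.937, -578.325, 231.312] pointing down, gripper open.
Joint ranges: [-3.14, 3.14], [-1.21, 2.06], [-1.07, 1.41], [-3.16, 2.05], [-2.99, -0.16], [-3.1, 3.1]. Speed limits (rad/s): [2.79, 2.79, 3.14, 3.14, 3.14, 3.14].

INTERFACE

Orientations are given as a unit quaternion [x, y, z, w].
In Python, from bench import arm gives the robot as it stands.
- The arm moves only by the tool move_arm, never from a script. Its argument "moves" is a list of rows, each an object with "gripper": the gripper's target within -1 to 1 (fully open at 1, half-way at 0, shut at -1); "xyz": the shift along the tool's x, y, z in cm, a list of three; "angular": the turn, a rotation vector about the tool's x, y, z in rad, a list of three. In form: [{"gripper": gripper, "xyz": [dx, dy, dz], "angular": [wx, wy, wz]}, ...]. A call has 1 to 10 rows; each row is the pose to reach, as a shift and turn from the pose commanded when the call began, along the tool's axes at that moment; what a row does not reach only later rows make up. A row lasts 1/8 s, in which the tool goes at most 62.5 mm and 10.7 degrees, less where a joint would pass 70% of its speed; a pose out of reach is approached as far as the arm can. A call with a gripper value outside its range is refused whole. The fingers move at their own pace and stop on an object; the grip force is fixed at half the most. Time passes only in rows, so rows that repeat a pose let the fingers close. It gives the time, the measured TCP pose, the force and the opening at its end, in the units of the state.
- arm.read_state(): the state, without advancing time (a new reading comes with each control period).
- arm.get_image(name): name is "scene" or "top"; returns (picture, depth): 420x560x3 uint8, blue, green, red; 420x560 float32, mm along the optical axis (not along the pixel's ray), 0 where there is no reading.
- arm.get_calibration(name): a dict with "camera_matrix" (3x3 intrinsics, pixels), "R" (3x3) and "t" (3): a world point X has camera coordinates R X + t. Camera axes: x right, y down, z forward; pixel columns grow to the right and rows downward; lengths in mm; the calibration is good to about 2 mm. A picture is of the moment at which its call begins. get_calibration takes no time and is no camera call.
- arm.job_done(): hands the job in, once; it reports no verdict.
The state is a dict: "clock": time; "joints": joint angles; "joint_vel": joint speeds; "joint_efforts": joint torques, N m; "position": TCP position; "ee_rot": TCP orientation; "contact_force": force on the tool from outside, world axes, zero at the start; "wrist_torque": the same for the moment, N m; "gripper_width": finger opening in mm.
Only numpy, scipy, OpenCV 4.12 (cv2) and the standard library are available. Lean on these libraries where they do the work, as an engineer would, in place of code of your own. Each camera call takes 0.05 s, during which the arm holds its last target. There are 200 camera calls.

## Working session

There is one attempt and no reset: what is moved stays moved. The work goes in short steps, Python scripts to look and compute and a tool call to move; the robot and the scene stay as the last step left them, time stands still between calls to the robot, and variables do not carry over. Pictures are saved under pics/ and viewed, about 8 in all and at most 12, crops included, and the job is handed in when it is done.

Besides the shell and the picture viewer there is one more tool, called after "Call:" as name([rows], argument=value, ...), one row to a line, values as JSON. move_arm: Moves the arm, as the interface text tells. Its arguments: {"type":"object","properties":{"moves":{"type":"array","items":{"type":"object","properties":{"gripper":{"type":"number"},"xyz":{"type":"array","items":{"type":"number"}},"angular":{"type":"array","items":{"type":"number"}}}}}},"required":["moves"]}

```bash
mkdir -p pics
cat > h.py <<'E'
import numpy as np, cv2
from bench import arm
def look(n):
    im,d=arm.get_image(n); c=arm.get_calibration(n)
    K=np.array(c["camera_matrix"]);R=np.array(c["R"]);t=np.array(c["t"])
    v,u=np.mgrid[:420,:560]
    P=np.stack([(u-K[0,2])/K[0,0]*d,(v-K[1,2])/K[1,1]*d,d],-1)
    W=(P-t)@R
    W[d==0]=np.nan
    return im,d,W,(K,R,t)
E
python3 - <<'E'
from h import *
for n in("scene","top"):
    im,d,W,(K,R,t)=look(n); cv2.imwrite(f"pics/{n}0.png",im); np.savez(f"{n}0.npz",im=im,W=W); print(n,-R.T@t,R[2])
print(arm.read_state())
E
```

```text
scene [-442.01614376 -597.19443875 1388.45090494] [ 0.5266507   0.41538912 -0.74168114]
top [ 419.2191948   151.48253699 1316.23414203] [ 0.05753573 -0.02618753 -0.99799993]
{'clock': 0.1, 'joints': array([-9.23401840e-01,  3.85500472e-01,  6.78261335e-03, -4.07787014e-04,
       -1.19396316e+00, -2.58619252e-01]), 'joint_vel': array([ 0.0007246 , -0.00319255,  0.0028124 ,  0.00239864, -0.0002359 ,
        0.0012625 ]), 'joint_efforts': array([-5.67831758e-04, -3.93319631e+01,  1.88929904e+01,  4.19794321e+00,
       -2.59073582e-03,  4.57608607e-06]), 'position': array([ 236.74676567, -577.88787031,  230.33029848]), 'ee_rot': array([-1.93091842e-01,  9.81180216e-01,  9.30243418e-04, -2.42037248e-04]), 'contact_force': array([-0.26189066,  0.27578056, -0.03013134]), 'wrist_torque': array([-0.00079861, -0.03601259,  0.03559991]), 'gripper_width': 85.16528044376736}
```

View pics/top0.png

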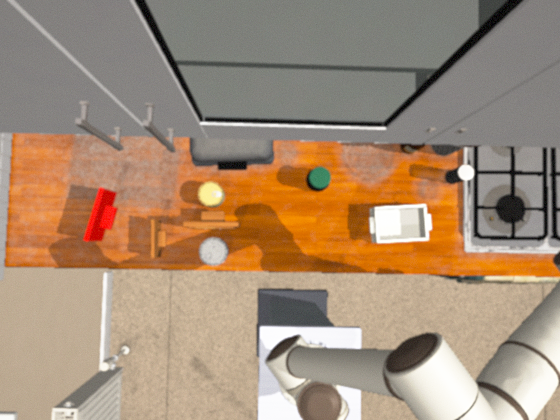

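View pics/scene0.png

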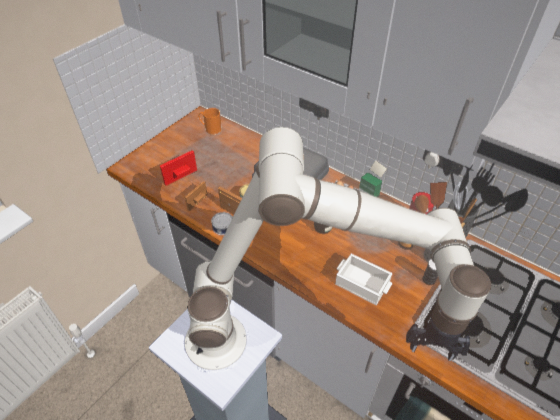

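The top picture shows three upright lids: red at (103,215), wooden at (157,238), and wooden between the yellow tin (210,194) and the grey tin (213,250) at about (210,222). The dish is at (400,223) and the jar at (318,179). The lid should be the one between the tins, so I'll measure it and check it in a crop.

Run:
```python
from h import *
z=np.load("top0.npz");im,W=z["im"],z["W"]
cv2.imwrite("pics/crop1.png",cv2.resize(im[170:280,80:280],None,fx=4,fy=4,interpolation=cv2.INTER_CUBIC))
def reg(name,r0,r1,c0,c1,z0,z1):
    w=W[r0:r1,c0:c1].reshape(-1,3); w=w[(w[:,2]>z0)&(w[:,2]<z1)]
    if len(w)<4: print(name,len(w));return
    b=cv2.minAreaRect(w[:,:2].astype(np.float32))
    print(name,len(w),"mean",w.mean(0).round(1),"rect",np.round(b[0],1),np.round(b[1],1),round(b[2],1),"z",np.percentile(w[:,2],[5,50,95]).round(1))
reg("lidtop",205,242,175,245,95,125)
reg("lidhandle",205,242,175,245,62,92)
reg("lid2 top",210,262,140,180,60,125)
reg("lid2 all",210,262,140,180,15,125)
reg("yellow",180,210,190,230,30,70)
reg("grey",232,270,190,235,30,70)
reg("jar",160,195,300,335,70,100)
reg("dishrim",195,250,360,440,53,70)
reg("table",195,250,260,360,-20,20)
```

```text
lidtop 349 mean [462.1 308.9 107.4] rect [461.5 309.1] [ 17.4 159.6] 1.2 z [ 96.3 109.3 113.7]
lidhandle 227 mean [487.1 305.2  66.3] rect [479.5 307.1] [ 46.2 156.6] 0.7 z [62.5 65.4 70.9]
lid2 top 207 mean [416.7 479.9  74.5] rect [417.5 482.4] [112.4  15.4] 1.1 z [62.8 76.2 81.9]
lid2 all 449 mean [417.6 473.5  57.4] rect [418.1 470.6] [113.4  38.5] 0.2 z [26.6 52.5 80.8]
yellow 498 mean [556.6 316.7  54.5] rect [557.3 317.1] [74.2 73. ] 49.1 z [48.8 54.9 59.7]
grey 625 mean [381.9 307.1  37.3] rect [381.4 306.6] [85.3 83.5] 1.2 z [33.  37.3 41.8]
jar 375 mean [611.2 -11.3  82.3] rect [612.2 -12.6] [64.  63.8] 2.5 z [77.8 82.4 86.5]
dishrim 527 mean [ 479.5 -266.    59.3] rect [ 479.  -265.1] [110.  188.7] 4.5 z [53.8 59.7 64.2]
table 5476 mean [4.781e+02 6.300e+00 4.000e-01] rect [478.8   5.3] [173.2 317.7] 1.1 z [-4.   0.4  4.9]
```

View pics/crop1.png

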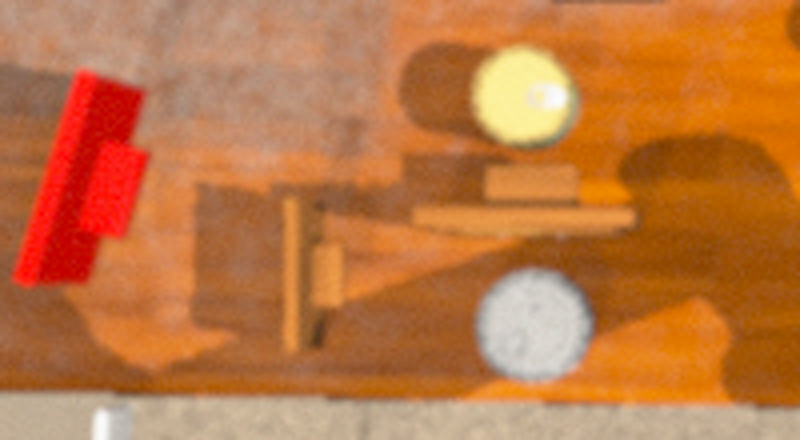

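The crop confirms it: the 160 mm wooden lid stands between the tins with its handle facing the yellow tall tin (+x). The second wooden one at (157,238) is smaller (about 113 mm long, 80 mm high) and the red one is excluded. Next I'll fit the yaw angles and set up the move helper.

```bash
cat >> h.py <<'E'
from scipy.spatial.transform import Rotation as Ro
def goto(xyz,yaw=180.):   # yaw (deg) of tool y in world, tool down
    s=arm.read_state(); R=Ro.from_quat(s["ee_rot"])
    a=np.radians(yaw); y=np.array([np.cos(a),np.sin(a),0]);zz=np.array([0,0,-1.])
    T=Ro.from_matrix(np.stack([np.cross(y,zz),y,zz],1))
    print("pos",s["position"].round(1),"t",s["clock"],"F",s["contact_force"].round(1),"w",round(s["gripper_width"],1))
    print("shift cm",(R.inv().apply(np.array(xyz)-s["position"])/10).round(2),"ang",(R.inv()*T).as_rotvec().round(3))
def longfit(w):
    p=w[:,:2]; c=p.mean(0); u=np.linalg.svd(p-c,full_matrices=False)[2][0]
    if u[1]<0:u=-u
    n=np.array([u[1],-u[0]])
    for _ in range(3):
        a=(p-c)@u; b=(p-c)@n
    return c+u*(np.percentile(a,1)+np.percentile(a,99))/2, np.degrees(np.arctan2(-u[0],u[1])), np.ptp(np.percentile(a,[1,99])), np.ptp(np.percentile(b,[2,98]))
E
python3 - <<'E'
from h import *
for n,box in (("top",(205,242,175,245)),("scene",(150,260,180,300))):
    z=np.load(n+"0.npz");W=z["W"]
    w=W[box[0]:box[1],box[2]:box[3]].reshape(-1,3)
    k=(w[:,2]>98)&(w[:,2]<118)&(abs(w[:,0]-462)<20)&(abs(w[:,1]-309)<100); print(n,k.sum())
    if k.sum()>20: print("lid",longfit(w[k]),w[k].mean(0))
    w=W.reshape(-1,3); k=(abs(w[:,0]-479)<75)&(abs(w[:,1]+266)<79)&(w[:,2]>54)&(w[:,2]<72)
    p=w[k][:,:2].astype(np.float32)
    print("rim mean",w[k].mean(0).round(1),cv2.minAreaRect(p),longfit(w[k]))
goto([462,309,235])
E
```

```text
top 307
lid (array([463.12155044, 308.79709717]), np.float64(1.2488957557228988), np.float64(158.09694603658465), np.float64(17.2750370318965)) [463.11336804 309.1724228  108.9179748 ]
rim mean [ 479.5 -266.9   60.1] ((479.20892333984375, -266.5857849121094), (110.00330352783203, 161.42010498046875), 4.3691182136535645) (array([ 479.19774088, -265.79152853]), np.float64(13.706850159850173), np.float64(168.1980515187342), np.float64(122.50991642354876))
scene 122
lid (array([459.77671933, 326.26202086]), np.float64(1.4351542885112716), np.float64(113.15694539498591), np.float64(20.975084027940444)) [459.77520846 326.32232695 107.1675381 ]
rim mean [ 475.9 -262.6   59.2] ((478.0892639160156, -268.60650634765625), (115.53620147705078, 158.14295959472656), 3.436598777770996) (array([ 478.78725893, -269.52208477]), np.float64(22.53026433081334), np.float64(174.41950203442767), np.float64(138.3944307683479))
pos [ 236.7 -577.9  230.3] t 0.1 F [-0.3  0.3 -0. ] w 85.2
shift cm [-54.45  73.54  -0.33] ang [ 2.000e-03  1.000e-03 -1.182e+00]
```

Call:
move_arm([
  {"gripper": 1, "xyz": [-27.2, 36.8, -1], "angular": [0, 0, -0.6]},
  {"gripper": 1, "xyz": [-27.2, 36.8, -1], "angular": [0, 0, -0.6]},
  {"gripper": 1, "xyz": [-27.2, 36.8, -1], "angular": [0, 0, -0.6]},
  {"gripper": 1, "xyz": [-27.2, 36.8, -1], "angular": [0, 0, -0.6]},
  {"gripper": 1, "xyz": [-54.4, 73.6, 0], "angular": [0, 0, -1.2]},
  {"gripper": 1, "xyz": [-54.4, 73.6, 0], "angular": [0, 0, -1.2]},
  {"gripper": 1, "xyz": [-54.4, 73.6, 0], "angular": [0, 0, -1.2]},
  {"gripper": 1, "xyz": [-54.4, 73.6, 0], "angular": [0, 0, -1.2]},
  {"gripper": 1, "xyz": [-54.4, 73.6, 0], "angular": [0, 0, -1.2]},
  {"gripper": 1, "xyz": [-54.4, 73.6, 0], "angular": [0, 0, -1.2]},
])

```text
clock: 1.35
position: [390.0, 29.6, 233.9]
ee_rot: [0.714, -0.7, 0.0, -0.0]
contact_force: [1.0, -0.1, 0.4]
gripper_width: 85.5
```

```bash
python3 -c "
from h import *
goto([462,309,190],181.3)"
```

```text
pos [390.   29.6 233.9] t 1.35 F [ 1.  -0.1  0.4] w 85.5
shift cm [-27.8   -7.72   4.4 ] ang [-0.001  0.    -0.004]
```

Call:
move_arm([
  {"gripper": 1, "xyz": [-27, -7.5, 1], "angular": [0, 0, 0]},
  {"gripper": 1, "xyz": [-27, -7.5, 1], "angular": [0, 0, 0]},
  {"gripper": 1, "xyz": [-27, -7.5, 1], "angular": [0, 0, 0]},
  {"gripper": 1, "xyz": [-27, -7.5, 1], "angular": [0, 0, 0]},
  {"gripper": 1, "xyz": [-27, -7.5, 1], "angular": [0, 0, 0]},
  {"gripper": 1, "xyz": [-27, -7.5, 1], "angular": [0, 0, 0]},
  {"gripper": 1, "xyz": [-27, -7.5, 1], "angular": [0, 0, 0]},
])

```text
clock: 2.22
position: [459.8, 298.2, 223.2]
ee_rot: [0.713, -0.701, -0.0, 0.001]
contact_force: [0.5, -0.6, -0.2]
gripper_width: 85.4
```

```bash
python3 -c "
from h import *
im,d,W,_=look('top'); s,_,W2,_=look('scene')
cv2.imwrite('pics/c2.png',np.hstack([cv2.resize(im[170:280,140:280],(560,440)),s[140:260,160:320].repeat(1,0)]) if 0 else cv2.resize(s[140:260,160:320],(640,480),interpolation=cv2.INTER_CUBIC))
goto([462,309,140],181.3)
w=W[195:250,170:250].reshape(-1,3);k=(w[:,2]>98)&(w[:,2]<118)
print(k.sum(), longfit(w[k]) if k.sum()>20 else '')
"
```

```text
pos [460.  297.8 223.8] t 2.325 F [-0.1 -0.8  0.1] w 85.1
shift cm [-1.12 -0.22  8.38] ang [ 0.    -0.    -0.006]
114 (array([464.27031217, 258.46364287]), np.float64(1.6721679632510476), np.float64(58.09624905741796), np.float64(17.336295003068514))
```

View pics/c2.png

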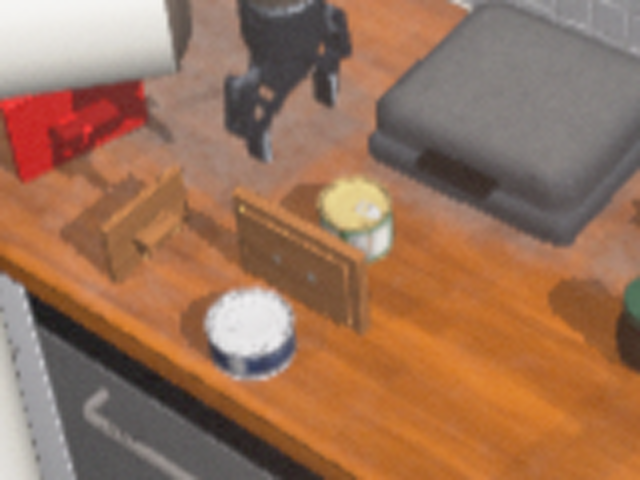

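The side view shows the lid upright with its plug side facing the flat tin, and the open gripper above it. Descending over the top edge.

Call:
move_arm([
  {"gripper": 1, "xyz": [-1.1, 0, 4], "angular": [0, 0, -0.006]},
  {"gripper": 1, "xyz": [-1.1, 0, 8], "angular": [0, 0, -0.006]},
  {"gripper": 1, "xyz": [-1.1, 0, 11], "angular": [0, 0, -0.006]},
  {"gripper": 1, "xyz": [-1.1, 0, 13.2], "angular": [0, 0, -0.006]},
  {"gripper": 1, "xyz": [-1.1, 0, 14.2], "angular": [0, 0, -0.006]},
  {"gripper": 1, "xyz": [-1.1, 0, 14.2], "angular": [0, 0, -0.006]},
  {"gripper": 1, "xyz": [-1.1, 0, 14.2], "angular": [0, 0, -0.006]},
])

```text
clock: 3.2
position: [460.7, 310.2, 82.9]
ee_rot: [0.716, -0.699, 0.0, -0.001]
contact_force: [-0.4, 0.1, 0.4]
gripper_width: 85.1
```

```bash
python3 -c "
from h import *
goto([460,309,82],181.3)"
```

```text
pos [460.7 310.2  82.9] t 3.2 F [-0.4  0.1  0.4] w 85.1
shift cm [0.12 0.07 0.09] ang [-0.002  0.002  0.001]
```

Well placed. Closing.

Call:
move_arm([
  {"gripper": -1, "xyz": [0, 0, 0], "angular": [0, 0, 0]},
  {"gripper": -1, "xyz": [0, 0, 0], "angular": [0, 0, 0]},
  {"gripper": -1, "xyz": [0, 0, 0], "angular": [0, 0, 0]},
  {"gripper": -1, "xyz": [0, 0, 0], "angular": [0, 0, 0]},
  {"gripper": -1, "xyz": [0, 0, 0], "angular": [0, 0, 0]},
  {"gripper": -1, "xyz": [0, 0, 0], "angular": [0, 0, 0]},
  {"gripper": -1, "xyz": [0, 0, 0], "angular": [0, 0, 0]},
  {"gripper": -1, "xyz": [0, 0, 0], "angular": [0, 0, 0]},
])

```text
clock: 4.2
position: [460.3, 310.1, 82.0]
ee_rot: [0.716, -0.698, 0.0, -0.0]
contact_force: [-0.5, 0.3, 4.1]
gripper_width: 18.0
```

Call:
move_arm([
  {"gripper": -1, "xyz": [0, 0, -2], "angular": [0, 0, 0]},
  {"gripper": -1, "xyz": [0, 0, -6], "angular": [0, 0, 0]},
  {"gripper": -1, "xyz": [0, 0, -11], "angular": [0, 0, 0]},
  {"gripper": -1, "xyz": [0, 0, -12], "angular": [0, 0, 0]},
  {"gripper": -1, "xyz": [0, 0, -12], "angular": [0, 0, 0]},
])

```text
clock: 4.82
position: [459.5, 309.5, 201.0]
ee_rot: [0.715, -0.699, -0.0, 0.0]
contact_force: [-0.4, 0.5, -2.5]
gripper_width: 17.4
```

```bash
python3 -c "
from h import *
s,d,W,_=look('scene')
cv2.imwrite('pics/c3.png',cv2.resize(s[100:240,160:330],(680,560),interpolation=cv2.INTER_CUBIC))
goto([495,90,190],184.4)"
```

```text
pos [459.1 309.  199.9] t 4.875 F [-0.1  0.1 -2.8] w 17.4
shift cm [21.98 -3.09  1.02] ang [ 0.003 -0.002 -0.053]
```

View pics/c3.png

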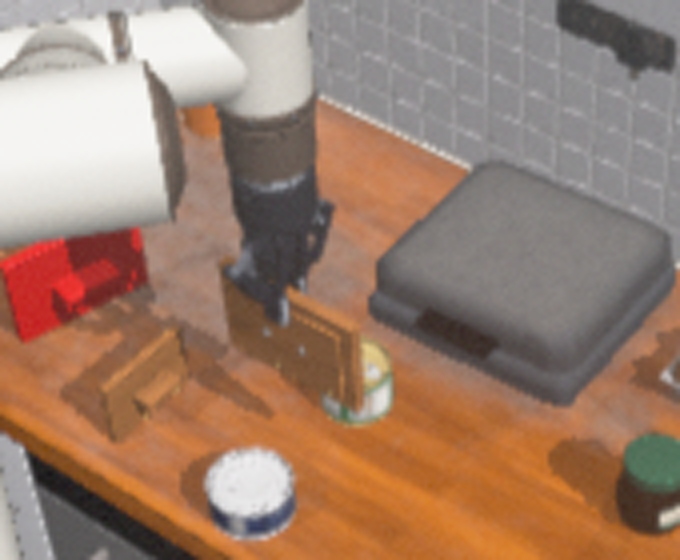

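The lid is held and level, clear of the tins. Carrying it to the clear middle.

Call:
move_arm([
  {"gripper": -1, "xyz": [5, -0.7, 0], "angular": [0, 0, -0.01]},
  {"gripper": -1, "xyz": [10, -1.4, 0], "angular": [0, 0, -0.03]},
  {"gripper": -1, "xyz": [15, -2.1, 0], "angular": [0, 0, -0.053]},
  {"gripper": -1, "xyz": [19, -2.8, 2], "angular": [0, 0, -0.053]},
  {"gripper": -1, "xyz": [21, -3.1, 5], "angular": [0, 0, -0.053]},
  {"gripper": -1, "xyz": [22, -3.1, 8], "angular": [0, 0, -0.053]},
  {"gripper": -1, "xyz": [22, -3.1, 9], "angular": [0, 0, -0.053]},
  {"gripper": -1, "xyz": [22, -3.1, 9], "angular": [0, 0, -0.053]},
  {"gripper": -1, "xyz": [22, -3.1, 9], "angular": [0, 0, -0.053]},
])

```text
clock: 6.0
position: [497.1, 91.5, 112.5]
ee_rot: [0.734, -0.679, 0.0, -0.001]
contact_force: [0.0, 0.2, -1.2]
gripper_width: 17.6
```

```bash
python3 -c "
from h import *
s,d,W,_=look('scene')
w=W.reshape(-1,3); st=arm.read_state()
k=(abs(w[:,0]-482)<14)&(abs(w[:,1]-st['position'][1])<72)&(w[:,2]>50)&(w[:,2]<105)
p=w[k]
for _ in range(3):
    c=p.mean(0); n=np.linalg.svd(p-c,full_matrices=False)[2][2]; n*=np.sign(n[0]); r=(p-c)@n; p=p[abs(r)<4]
print(len(p),c,n,'tilt deg',np.degrees(n[2]),'yaw',np.degrees(np.arctan2(n[1],n[0])),r.std())
goto([495,90,83],184.4)"
```

```text
266 [489.05588873  87.2656532   77.38646896] [0.99767    0.06344784 0.02507876] tilt deg 1.436907099170625 yaw 3.6388831011281857 2.044312289963656
pos [497.1  91.5 112.6] t 6.05 F [-0.2  0.8 -1.4] w 17.5
shift cm [0.14 0.22 2.96] ang [-0.002  0.001  0.001]
```

Call:
move_arm([
  {"gripper": -1, "xyz": [0, 0, 1.5], "angular": [0, 0, 0]},
  {"gripper": -1, "xyz": [0, 0, 2.5], "angular": [0, 0, 0]},
  {"gripper": -1, "xyz": [0, 0, 2.9], "angular": [0, 0, 0]},
  {"gripper": -1, "xyz": [0, 0, 3.0], "angular": [0, 0, 0]},
  {"gripper": -1, "xyz": [0, 0, 3.0], "angular": [0, 0, 0]},
])

```text
clock: 6.68
position: [496.6, 90.8, 82.1]
ee_rot: [0.734, -0.679, 0.0, -0.0]
contact_force: [-0.1, 0.5, -0.9]
gripper_width: 17.3
```

Call:
move_arm([
  {"gripper": -1, "xyz": [0, 0, 0.1], "angular": [0, 0, 0]},
  {"gripper": -1, "xyz": [0, 0, 0.1], "angular": [0, 0, 0]},
])

```text
clock: 6.92
position: [496.8, 90.8, 82.0]
ee_rot: [0.734, -0.679, 0.0, -0.0]
contact_force: [-2.4, 0.4, 6.4]
gripper_width: 17.6
```

Call:
move_arm([
  {"gripper": -0.4, "xyz": [0, 0, 0], "angular": [0, 0, 0]},
  {"gripper": -0.2, "xyz": [0, 0, 0], "angular": [0, 0, 0]},
  {"gripper": 0.1, "xyz": [0, 0, 0], "angular": [0, 0, 0]},
  {"gripper": 0.1, "xyz": [0, 0, 0], "angular": [0, 0, 0]},
])

```text
clock: 7.42
position: [496.4, 90.6, 80.6]
ee_rot: [0.734, -0.679, 0.0, 0.0]
contact_force: [0.4, 0.6, -0.6]
gripper_width: 46.9
```

```bash
python3 -c "
from h import *
s,d,W,_=look('scene')
cv2.imwrite('pics/c4.png',cv2.resize(s[120:260,220:390],(680,560),interpolation=cv2.INTER_CUBIC))
goto([495,90,83],184.4)"
```

```text
pos [496.4  90.6  80.6] t 7.475 F [ 0.3 -0.2 -0.3] w 46.8
shift cm [ 0.05  0.14 -0.24] ang [ 0. -0.  0.]
```

View pics/c4.png

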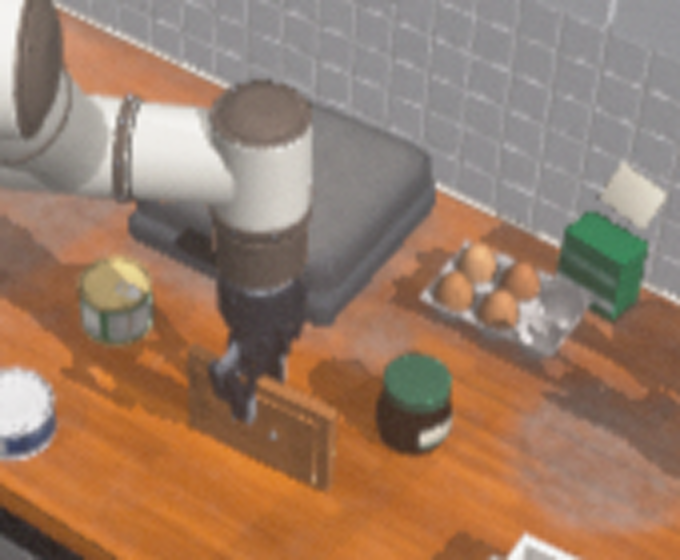

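The picture shows the lid standing by itself between the opened fingers, with the jar and tins untouched. Raising, shutting the fingers and moving to the handle side.

Call:
move_arm([
  {"gripper": 0.1, "xyz": [0, 0, -1.5], "angular": [0, 0, 0]},
  {"gripper": 0.1, "xyz": [0, 0, -4], "angular": [0, 0, 0]},
  {"gripper": 0.1, "xyz": [0, 0, -7], "angular": [0, 0, 0]},
  {"gripper": -1, "xyz": [0, -3, -7], "angular": [0, 0, 0]},
  {"gripper": -1, "xyz": [0, -6, -7], "angular": [0, 0, 0]},
  {"gripper": -1, "xyz": [0, -6, -7], "angular": [0, 0, 0]},
  {"gripper": -1, "xyz": [0, -6, -7], "angular": [0, 0, 0]},
  {"gripper": -1, "xyz": [0, -6, -7], "angular": [0, 0, 0]},
])

```text
clock: 8.48
position: [555.4, 95.1, 150.6]
ee_rot: [0.734, -0.679, -0.0, 0.0]
contact_force: [-0.2, -0.4, -0.4]
gripper_width: -0.0
```

```bash
python3 -c "
from h import *
s,d,W,_=look('scene')
w=W.reshape(-1,3)
k=(abs(w[:,0]-490)<25)&(abs(w[:,1]-90)<72)&(w[:,2]>15)&(w[:,2]<95)
p=w[k]
for _ in range(3):
    c=p.mean(0); n=np.linalg.svd(p-c,full_matrices=False)[2][2]; n*=np.sign(n[0]); r=(p-c)@n; p=p[abs(r)<4]
print(len(p),c,'tilt',np.degrees(n[2]),'yaw',np.degrees(n[1]))
t,d,W,_=look('top');w=W.reshape(-1,3)
k=(abs(w[:,0]-498)<30)&(abs(w[:,1]-90)<90)&(w[:,2]>98)&(w[:,2]<118)
print(k.sum(),longfit(w[k]),w[k].mean(0))
goto([552,95,93],184.4)"
```

```text
381 [488.64415217  85.78406195  55.03266226] tilt -0.24379118137137543 yaw 3.837890503631367
280 (array([498.40894996,  90.41933495]), np.float64(4.156667313541393), np.float64(157.21419100926067), np.float64(17.65637121651037)) [498.40309248  90.49993318 109.15105463]
pos [555.6  95.2 150.8] t 8.575 F [-0.6 -0.6  0.3] w -0.5
shift cm [-0.01  0.36  5.78] ang [0. 0. 0.]
```

The lid stands free and upright (tilt −0.2°). Lowering behind it and giving the push.

Call:
move_arm([
  {"gripper": -1, "xyz": [0, 0, 3], "angular": [0, 0, 0]},
  {"gripper": -1, "xyz": [0, 0, 5.7], "angular": [0, 0, 0]},
  {"gripper": -1, "xyz": [0, 0, 5.7], "angular": [0, 0, 0]},
  {"gripper": -1, "xyz": [0, 1.5, 5.7], "angular": [0, 0, 0]},
  {"gripper": -1, "xyz": [0, 2.5, 5.7], "angular": [0, 0, 0]},
  {"gripper": -1, "xyz": [0, 3, 5.7], "angular": [0, 0, 0]},
])

```text
clock: 9.32
position: [525.7, 93.0, 94.8]
ee_rot: [0.734, -0.679, 0.0, -0.001]
contact_force: [-0.3, -0.6, -0.7]
gripper_width: -0.1
```

Call:
move_arm([
  {"gripper": -1, "xyz": [0, 0.6, 0], "angular": [0, 0, 0]},
  {"gripper": -1, "xyz": [0, 1.2, 0], "angular": [0, 0, 0]},
  {"gripper": -1, "xyz": [0, 1.8, 0], "angular": [0, 0, 0]},
  {"gripper": -1, "xyz": [0, 2.4, 0], "angular": [0, 0, 0]},
  {"gripper": -1, "xyz": [0, 3.0, 0], "angular": [0, 0, 0]},
  {"gripper": -1, "xyz": [0, 3.4, 0], "angular": [0, 0, 0]},
  {"gripper": -1, "xyz": [0, 3.4, 0], "angular": [0, 0, 0]},
  {"gripper": -1, "xyz": [0, 3.4, 0], "angular": [0, 0, 0]},
])

```text
clock: 10.32
position: [492.6, 90.4, 93.8]
ee_rot: [0.734, -0.679, 0.0, -0.0]
contact_force: [-0.2, 0.6, 0.4]
gripper_width: 0.3
```

```bash
python3 -c "
from h import *
s,d,W,_=look('scene')
cv2.imwrite('pics/c5.png',cv2.resize(s[120:260,220:390],(680,560),interpolation=cv2.INTER_CUBIC))
goto([495,90,150],184.4)"
```

```text
pos [492.6  90.4  93.7] t 10.375 F [ 1.  -0.4 -0.1] w 0.1
shift cm [ 0.06 -0.24 -5.63] ang [-0.  0.  0.]
```

View pics/c5.png

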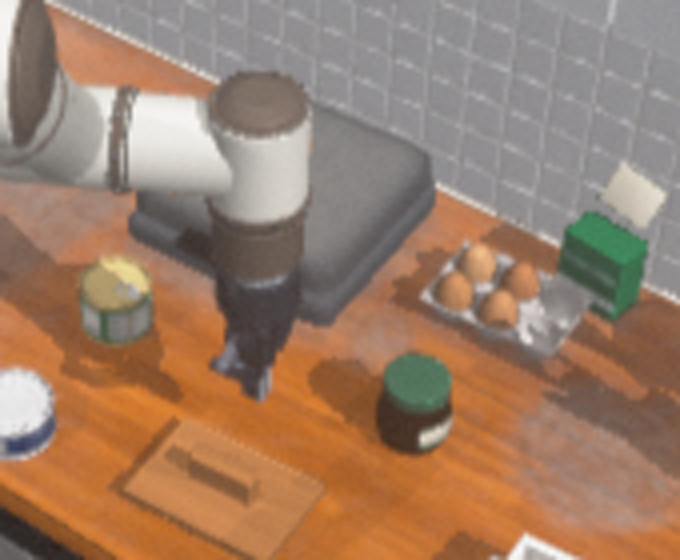

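The lid lies flat on its underside with the handle on top. Next I'll raise the tool, then measure the lid.

Call:
move_arm([
  {"gripper": 0, "xyz": [0, -2, -4], "angular": [0, 0, 0]},
  {"gripper": 1, "xyz": [0, -4, -8], "angular": [0, 0, 0]},
  {"gripper": 1, "xyz": [0, -4, -8], "angular": [0, 0, 0]},
  {"gripper": 1, "xyz": [0, -4, -8], "angular": [0, 0, 0]},
])

```text
clock: 10.88
position: [531.6, 93.2, 173.0]
ee_rot: [0.734, -0.68, -0.001, 0.0]
contact_force: [0.0, 0.3, -0.4]
gripper_width: 72.3
```

```bash
python3 -c "
from h import *
for n in('top','scene'):
    s,d,W,_=look(n);w=W.reshape(-1,3)
    k=(abs(w[:,0]-430)<90)&(abs(w[:,1]-90)<110)&(w[:,2]>11)&(w[:,2]<80)
    p=w[k]; print(n,'board',cv2.minAreaRect(p[:,:2].astype(np.float32)),np.median(p[:,2]))
    h=p[p[:,2]>44]; print('handle',len(h),cv2.minAreaRect(h[:,:2].astype(np.float32)),longfit(h),np.median(h[:,2]))
goto([435,90,120],184)"
```

```text
top board ((435.5409240722656, 85.59884643554688), (109.91651916503906, 160.26498413085938), 4.488030910491943) 19.74722127142835
handle 148 ((435.84088134765625, 86.36262512207031), (19.379436492919922, 67.71961212158203), 4.755037307739258) (array([435.8554472 ,  86.40801396]), np.float64(4.3425762840197955), np.float64(67.16168241618468), np.float64(18.78177473933716)) 52.41921372407643
scene board ((422.0906982421875, 81.43540954589844), (140.02297973632812, 163.67637634277344), 4.641340255737305) 19.185978224846608
handle 92 ((432.92279052734375, 81.64675903320312), (25.500919342041016, 68.73269653320312), 0.6615131497383118) (array([433.34315498,  81.45374519]), np.float64(3.8265462166213466), np.float64(67.61470394256355), np.float64(22.643056196734427)) 51.2408157545106
pos [531.1  93.  172.4] t 10.975 F [-0.3  1.  -0.1] w 84.6
shift cm [-0.44  9.59  5.27] ang [ 0.003 -0.001  0.007]
```

Call:
move_arm([
  {"gripper": 1, "xyz": [0, 5, 0], "angular": [0, 0, 0]},
  {"gripper": 1, "xyz": [0, 9.5, 2], "angular": [0, 0, 0]},
  {"gripper": 1, "xyz": [0, 9.5, 7], "angular": [0, 0, 0]},
  {"gripper": 1, "xyz": [0, 9.5, 11], "angular": [0, 0, 0]},
  {"gripper": 1, "xyz": [0, 9.5, 13], "angular": [0, 0, 0]},
  {"gripper": 1, "xyz": [0, 9.5, 14.5], "angular": [0, 0, 0]},
  {"gripper": 1, "xyz": [0, 9.5, 14.6], "angular": [0, 0, 0]},
  {"gripper": 1, "xyz": [0, 9.5, 14.6], "angular": [0, 0, 0]},
])

```text
clock: 11.98
position: [437.5, 86.1, 27.8]
ee_rot: [0.734, -0.679, 0.0, 0.0]
contact_force: [0.2, -0.2, -0.6]
gripper_width: 85.6
```

```bash
python3 -c "
from h import *
goto([435.7,86,25],184.4)"
```

```text
pos [437.5  86.1  27.8] t 11.975 F [ 0.2 -0.2 -0.6] w 85.6
shift cm [-0.01  0.18  0.28] ang [ 0.    -0.     0.001]
```

Call:
move_arm([
  {"gripper": 1, "xyz": [0, 0.15, 0.2], "angular": [0, 0, 0]},
  {"gripper": -1, "xyz": [0, 0.15, 0.2], "angular": [0, 0, 0]},
  {"gripper": -1, "xyz": [0, 0.15, 0.2], "angular": [0, 0, 0]},
  {"gripper": -1, "xyz": [0, 0.15, 0.2], "angular": [0, 0, 0]},
  {"gripper": -1, "xyz": [0, 0.15, 0.2], "angular": [0, 0, 0]},
  {"gripper": -1, "xyz": [0, 0.15, 0.2], "angular": [0, 0, 0]},
  {"gripper": -1, "xyz": [0, 0.15, 0.2], "angular": [0, 0, 0]},
  {"gripper": -1, "xyz": [0, 0.15, 0.2], "angular": [0, 0, 0]},
])

```text
clock: 12.98
position: [436.3, 86.2, 26.0]
ee_rot: [0.734, -0.679, 0.0, -0.0]
contact_force: [0.1, 0.4, 5.1]
gripper_width: 19.2
```

```bash
python3 -c "
from h import *
goto([479.2,-266.5,160],184.4)"
```

```text
pos [436.3  86.2  26. ] t 12.975 F [0.1 0.4 5.1] w 19.2
shift cm [ 35.49  -1.56 -13.41] ang [-0.001  0.     0.   ]
```

Call:
move_arm([
  {"gripper": -1, "xyz": [0, 0, -3], "angular": [0, 0, 0]},
  {"gripper": -1, "xyz": [0, 0, -8], "angular": [0, 0, 0]},
  {"gripper": -1, "xyz": [3, 0, -12], "angular": [0, 0, 0]},
  {"gripper": -1, "xyz": [8, -0.3, -13], "angular": [0, 0, 0]},
  {"gripper": -1, "xyz": [14, -0.6, -13], "angular": [0, 0, 0]},
  {"gripper": -1, "xyz": [20, -0.9, -13], "angular": [0, 0, 0]},
  {"gripper": -1, "xyz": [26, -1.2, -13], "angular": [0, 0, 0]},
  {"gripper": -1, "xyz": [31, -1.4, -13], "angular": [0, 0, 0]},
  {"gripper": -1, "xyz": [34.5, -1.5, -13], "angular": [0, 0, 0]},
  {"gripper": -1, "xyz": [35.5, -1.5, -13], "angular": [0, 0, 0]},
])

```text
clock: 14.22
position: [477.4, -268.3, 154.1]
ee_rot: [0.733, -0.681, -0.001, 0.0]
contact_force: [-0.7, 1.5, -1.9]
gripper_width: 19.2
```

Call:
move_arm([
  {"gripper": -1, "xyz": [0, 0, 2.5], "angular": [0, 0, 0]},
  {"gripper": -1, "xyz": [0, 0, 3.5], "angular": [0, 0, 0]},
  {"gripper": -1, "xyz": [0, 0, 3.5], "angular": [0, 0, 0]},
  {"gripper": -1, "xyz": [0, 0, 3.5], "angular": [0, 0, 0]},
])

```text
clock: 14.72
position: [478.9, -266.5, 121.4]
ee_rot: [0.734, -0.679, 0.001, -0.0]
contact_force: [0.4, 0.2, -1.8]
gripper_width: 18.9
```

```bash
python3 -c "
from h import *
goto([479.8,-266.5,81],184.4)
im,d,W,_=look('top');w=W.reshape(-1,3)
k=(abs(w[:,0]-479)<75)&(abs(w[:,1]+266)<100)&(w[:,2]>96)&(w[:,2]<118)
p=w[k];print(k.sum(),p.mean(0),cv2.minAreaRect(p[:,:2].astype(np.float32)))
k=(abs(w[:,0]-479)<75)&(abs(w[:,1]+266)<100)&(w[:,2]>40)&(w[:,2]<72);print('low',k.sum(),w[k].mean(0))
s,d,W,_=look('scene');w=W.reshape(-1,3)
k=(abs(w[:,0]-479)<75)&(abs(w[:,1]+266)<79)&(w[:,2]>54)&(w[:,2]<72);print('scene rim',k.sum(),w[k].mean(0))
cv2.imwrite('pics/c6.png',np.hstack([cv2.resize(im[180:270,345:455],(440,360)),cv2.resize(s[230:320,310:400],(360,360))]))
"
```

```text
pos [ 478.9 -266.5  121.4] t 14.725 F [ 0.4  0.2 -1.8] w 18.9
shift cm [ 0.   -0.08  4.04] ang [-0.001 -0.001  0.001]
99 [ 439.13324787 -299.83655979  114.43845529] ((444.6316223144531, -306.288330078125), (35.07268524169922, 88.37443542480469), 1.1356569528579712)
low 0 [nan nan nan]
scene rim 145 [ 436.79473989 -273.03509902   59.30309707]<string>:7: RuntimeWarning: Mean of empty slice.
  ret = um.true_divide(
```

View pics/c6.png

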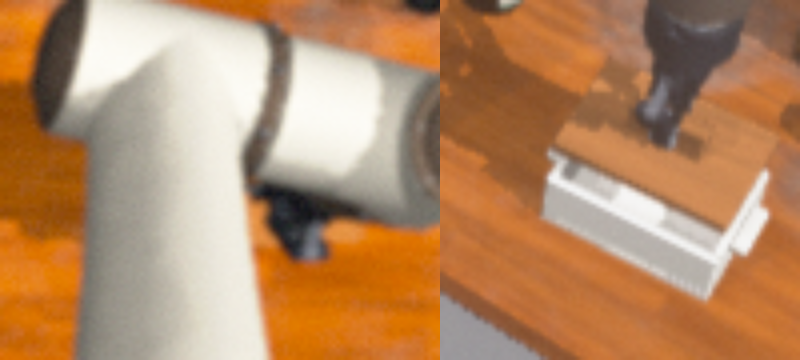

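The lid hangs aligned over the dish (right half of the picture); the top view is blocked by the arm. Lowering.

Call:
move_arm([
  {"gripper": -1, "xyz": [0, -0.05, 2], "angular": [0, 0, 0]},
  {"gripper": -1, "xyz": [0, -0.05, 3], "angular": [0, 0, 0]},
  {"gripper": -1, "xyz": [0, -0.05, 3.5], "angular": [0, 0, 0]},
  {"gripper": -1, "xyz": [0, -0.05, 3.8], "angular": [0, 0, 0]},
  {"gripper": -1, "xyz": [0, -0.05, 4.0], "angular": [0, 0, 0]},
  {"gripper": -1, "xyz": [0, -0.05, 4.0], "angular": [0, 0, 0]},
])

```text
clock: 15.58
position: [479.1, -266.9, 81.1]
ee_rot: [0.734, -0.679, 0.0, -0.0]
contact_force: [0.2, 1.2, -1.1]
gripper_width: 19.1
```

Call:
move_arm([
  {"gripper": -1, "xyz": [0, 0, 0.1], "angular": [0, 0, 0]},
  {"gripper": -1, "xyz": [0, 0, 0.1], "angular": [0, 0, 0]},
])

```text
clock: 15.82
position: [479.2, -266.9, 81.0]
ee_rot: [0.734, -0.679, 0.001, -0.0]
contact_force: [-1.7, 1.3, 4.8]
gripper_width: 19.1
```

Seated at the expected height (81 mm). Releasing and withdrawing.

Call:
move_arm([
  {"gripper": -0.3, "xyz": [0, 0, 0], "angular": [0, 0, 0]},
  {"gripper": 0.2, "xyz": [0, 0, 0], "angular": [0, 0, 0]},
  {"gripper": 0.2, "xyz": [0, 0, 0], "angular": [0, 0, 0]},
  {"gripper": 0.2, "xyz": [0, 0, -2], "angular": [0, 0, 0]},
  {"gripper": 0.2, "xyz": [0, 0, -6], "angular": [0, 0, 0]},
  {"gripper": 0.2, "xyz": [0, 0, -10], "angular": [0, 0, 0]},
  {"gripper": 0.2, "xyz": [-6, 0, -13], "angular": [0, 0, 0]},
  {"gripper": 0.2, "xyz": [-12, 0, -13], "angular": [0, 0, 0]},
  {"gripper": 0.2, "xyz": [-18, 0, -13], "angular": [0, 0, 0]},
  {"gripper": 0.2, "xyz": [-24, 0, -13], "angular": [0, 0, 0]},
])

```text
clock: 17.08
position: [460.0, -25.7, 210.0]
ee_rot: [0.734, -0.679, 0.0, -0.0]
contact_force: [1.5, 0.3, -0.8]
gripper_width: 51.1
```

Call:
move_arm([
  {"gripper": 0.2, "xyz": [-6, 0, 0], "angular": [0, 0, 0]},
  {"gripper": 0.2, "xyz": [-6, 0, 0], "angular": [0, 0, 0]},
  {"gripper": 0.2, "xyz": [-6, 0, 0], "angular": [0, 0, 0]},
])

```text
clock: 17.45
position: [455.6, 32.4, 209.6]
ee_rot: [0.734, -0.679, -0.0, 0.0]
contact_force: [0.9, -1.4, 0.6]
gripper_width: 51.2
```

```bash
python3 -c "
from h import *
im,d,W,_=look('top');w=W.reshape(-1,3)
k=(abs(w[:,0]-479)<75)&(abs(w[:,1]+266)<79)&(w[:,2]>60)&(w[:,2]<90)
p=w[k];print(k.sum(),cv2.minAreaRect(p[:,:2].astype(np.float32)))
A=np.c_[p[:,:2]-p[:,:2].mean(0),np.ones(len(p))];print('plane',np.linalg.lstsq(A,p[:,2],rcond=None)[0],'expect z 74')
def m(n,c,r,z0,z1):
    k=(np.hypot(w[:,0]-c[0],w[:,1]-c[1])<r)&(w[:,2]>z0)&(w[:,2]<z1);print(n,k.sum(),w[k].mean(0).round(1))
m('yellow',(557,317),50,30,70);m('grey',(381,307),55,30,70);m('jar',(611,-11),50,70,100)
k=(abs(w[:,0]-479)<75)&(abs(abs(w[:,1]+266)-90)<8)&(w[:,2]>35)&(w[:,2]<58);print('lugs',k.sum(),w[k].mean(0))
s,d,_,_=look('scene')
cv2.imwrite('pics/c7.png',np.hstack([cv2.resize(im[180:270,345:455],(440,360)),cv2.resize(s[230:320,310:400],(360,360))]))
goto([0,0,0])
"
```

```text
1719 ((478.99951171875, -266.3553466796875), (110.0473403930664, 161.1685791015625), 4.095038890838623)
plane [-5.51021561e-04 -6.16058490e-03  7.45270201e+01] expect z 74
yellow 496 [556.5 316.9  54.8]
grey 410 [385.3 318.8  37.4]
jar 373 [611.4 -11.5  82.2]
lugs 101 [ 478.90332092 -218.96328571   50.97527507]
pos [455.7  31.4 209.6] t 17.55 F [-0.  -0.1 -0.6] w 51.4
shift cm [-0.31 45.67 20.97] ang [ 0.    -0.     0.075]
```

View pics/c7.png

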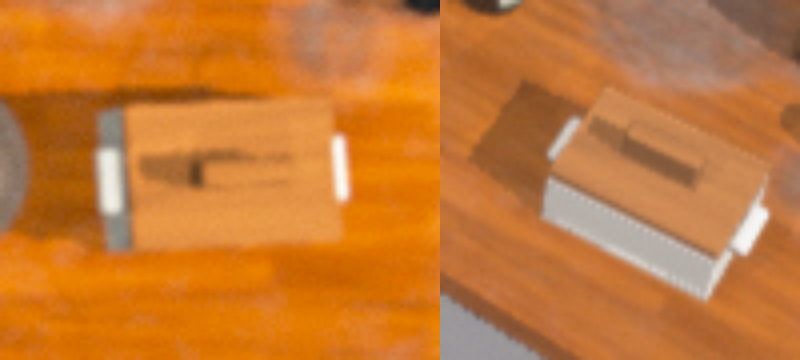

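```bash
python3 -c "
from h import *
w=np.load('scene0.npz')['W'].reshape(-1,3);s,d,W,_=look('scene')
for q in(w,W.reshape(-1,3)):
    k=(np.hypot(q[:,0]-381,q[:,1]-307)<55)&(q[:,2]>33)&(q[:,2]<60);print('grey scene',k.sum(),q[k].mean(0).round(1))
print(arm.job_done())"
```

```text
grey scene 242 [380.1 306.4  37.3]
grey scene 259 [381.  303.   37.9]
the job is handed in; nothing more can be done
None
```

The lid is on the dish and fully home, and the job was handed in at about 17.6 s of the 69 s allowed.

I lifted the lid out by its top edge and stood it on its long edge in the clear middle of the worktop. I let go of it there; it stood free, with a measured tilt of −0.2°. A light push with the shut fingers on the handle side laid it on its underside with the handle on top. I then picked it up by the handle and set it on the dish.

**Lid on the dish:** the board's centre is at (479.0, −266.4), and the dish's opening was measured at (479.2, −266.6). Its top face measures 74.5 mm high against 74 expected, and it is level to about 0.35°. The tool stopped at 81.0 mm, the height worked out for the lid being home.

**Bystanders:** the tall tin and the jar measured within 0.5 mm of where they started. The dish still lies where it did.

**One disagreement:** in the last top view the flat tin came out about 12 mm off, with only 410 of its 625 points showing, so I think the arm was hiding part of it. The scene camera put it 1 mm off along x and 3 mm along y, which I put down to partial views. The tin sat at the same pixels in the pictures before and after the lift. Forces read no more than about 6.4 N at the end of any move.

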